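# Open the garnish station and unscrew the cherry jar

## Robot

A 6-joint arm with a two-finger parallel gripper is mounted at the origin on a cart in front of the work surface, level with it; the furniture and walls round the work are solid. World frame = base frame: x ahead of the robot, y to its left, z up, the work surface at z = 0. Lengths are in m, angles in rad, forces in N, time in s.
With the tool pointing down it reaches from about 0.325 to 0.925 m from the base axis. Payload 3.1 kg.
Tool frame: the origin (TCP) lies between the finger pads; the fingertips stand 14 mm ahead of it and the grasp point (between the pads) lies 5 mm behind it (r.tcp_to_tips is the distance from the TCP to the fingertips, in m); z points along the fingers, y is the direction in which the jaws open and shut (so a half turn about z gives the same grasp; the last joint's range is limited). The gripper opens to 85 mm and grips with 20 to 120 N. Pads are 22 mm wide; open, the fingers measure 114 mm over their backs; the gripper's body (76 mm by 85 mm) begins 54 mm behind the grasp point. The pads swing forward as they close: fully open they stand 13 mm farther back than shut.
Start: joints at [-1.241, 0.217, 1.613, -0, 1.311, -0.112], TCP at [0.267, -0.565, 0.245] pointing down, gripper open.
Joint ranges: [-2.75, 2.75], [-0.78, 2.1], [0.31, 2.55], [-1.13, 4.27], [0.13, 2.63], [-2.58, 2.58]. Speed limits (rad/s): [2.79, 2.79, 3.14, 3.14, 3.14, 3.14].

## Interface

Orientations are given as a unit quaternion [w, x, y, z].
In Python, from bench import r, viewer, job, models gives the robot as it stands.
- The arm moves only by the shell command python3 -m handwheel 'ROWS' [FORCE]. ROWS is a JSON object of lists of equal length, an entry for each row: "rotation": the turn, a rotation vector about the tool's x, y, z in degrees, a list of three; "linear": the shift along the tool's x, y, z in mm, a list of three; "jaw": the gripper's target within -1 to 1 (fully open at 1, half-way at 0, shut at -1). A call has exactly 5 rows; each row is the pose to reach, as a shift and turn from the pose commanded when the call began, along the tool's axes at that moment; what a row does not reach only later rows make up. A row lasts 1/8 s, in which the tool goes at most 62.5 mm and 10.7 degrees, less where a joint would pass 70% of its speed; a pose out of reach is approached as far as the arm can. A call with a gripper value outside its range is refused whole. The fingers move at their own pace and stop on an object; FORCE is the grip in N (left out, the last holds). Time passes only in rows, so rows that repeat a pose let the fingers close, or fill a call up. It gives the time, the measured TCP pose, the force and the opening at its end, in the units of the state.
- r.get_state(): the state, without advancing time (a new reading comes with each control period).
- viewer.capture(name): name is "scene" or "top"; returns a dict with "frame" (400x640x3 uint8, blue, green, red), "fx", "fy", "cx", "cy" (pixels), "camera_from_world" (4x4, takes a point from world to camera coordinates). Camera axes: x right, y down, z forward; pixel columns grow to the right and rows downward; lengths in m; the calibration is good to about 2 mm. A picture is of the moment at which its call begins. There is no depth.
- job.job_done(): hands the job in, once; it reports no verdict.
Trained networks look in a picture, given as the dict that the camera call returned (one of the last four; its "shot" number tells which), for a name from the list of things; names that differ only in an ending like _2 or _b are one class to them, and where a whole thing is asked for, a point or a joint stands for the part that bears it (a point fixed in the world has none). Each returns a list of dicts, best first, with "score" (0 to 1); they miss things now and then, are a little off and sometimes report something else, mostly with a low value. They report only what shows in the picture. A call takes as long as a camera call.
- models.masks_of(picture, name): "mask" (400x640 bool, what is visible of it) and "uv" ([column, row] in pixels, amid what is visible of it).
The state is a dict: "time": time; "joints": joint angles; "dq": joint speeds; "tau": joint torques, N m; "ee_pos": TCP position; "orientation": TCP orientation; "force": force on the tool from outside, world axes, zero at the start; "ft_torque": the same for the moment, N m; "opening": finger opening in m.
Only numpy, scipy, OpenCV 4.12 (cv2) and the standard library are available. Lean on these libraries where they do the work, as an engineer would, in place of code of your own. Each camera call takes 0.05 s, during which the arm holds its last target. There are 200 camera calls.

## Task

I need a cocktail cherry: lift the garnish station's clear cover until it stands upright (no further, glasses stand behind it) and leave it standing. Then unscrew the brass cap of the square cherry jar, leaving the jar down in the square well that braces it, stop turning when the threads let go, and lift the cap straight up. Finish while still holding the cap level about 2 cm above the mouth of the jar, and do not knock or shift the glasses and jigger standing round about.

Things in the scene. Friction and masses are not known exactly. Their poses are not given: they have to be found in the camera images.
- caddy: garnish station: black base 150 x 210 x 50 mm (x, y, z), fixed to the bar top, under a clear domed cover hinged along its +y side. Origin: centre of its underside. Its square well (61 mm wide, floor at z = 8) is centred at (0, -55) mm and holds the cherry jar; two oblong wells at y = 0 to 90 mm hold spare corks and wooden picks. Nothing of the base rises above z = 52 mm.
- cover_hinge (a point): middle of the cover's hinge line, fixed to the base at (0, 105, 51) mm in the station's frame; the hinge line runs along the station's x axis
- cover (a joint): angle of the clear cover, rad: 0 shut, 1.57 upright, 2.4 folded right back. It starts 0 to 0.3 open. Stiff hinge (0.5 N m, plus the cover's 0.3 kg): it stays where it is left. The cover is 150 x 210 mm, 72 mm deep, open below; upright, it lies wholly on the +y side of the hinge line, up to z = 261 mm.
- cover_bar (a point): middle of the round bar handle on the cover near its free edge: 90 mm long, along the station's x, about 10 mm thick, 35 mm off the cover's face. Cover shut: at (0, -85, 158) mm in the station's frame (190 mm across from the hinge line, 107 mm above it); upright: at (0, 212, 241). It swings up and towards +y, and can turn between finger pads that pinch it from both sides.
- jar: square clear glass jar of cherries, loose, about 0.35 kg, in the square well, which keeps it from turning (about 3 degrees of play). Body 58 x 58 x 66 mm, sloping shoulder, round neck 39 mm wide with three thread lands; the mouth, with a springy rubber sealing ring, is at z = 96 mm. Origin: centre of its underside, z up; x and y along the station's.
- cap: brass-coloured twist-off cap, 54 mm wide, 15 mm high, 30 g, loose, screwed tight on the jar: lower rim 84 mm above the jar's underside, top 107 mm above the bar top. Origin: centre of its lower rim, z up, x towards the red dot. Unscrews counter-clockwise seen from above (about 0.3 N m), rising 1.5 mm. Fingertips have room beside and below it down to 76 mm above the jar's underside.
- cap_dot (a point): red dot on the cap's top, 18.5 mm from its axis, 15 mm above its lower rim. The dot starts 0 to 0.25 rad counter-clockwise of the jar's x axis. At about 1.05 rad the cap's three lugs come free of the jar's threads and the sealing ring springs it up another 1.5 mm; past about 1.7 rad they would run against the next threads.
- wine_glass: stemmed wine glass, 62 mm wide, 165 mm high, standing on the station's +y side behind the hinge; leave alone. Origin: centre of its foot
- goblet: short-stemmed goblet, 53 mm wide, 114 mm high, also behind the hinge; leave alone. Origin: centre of its foot
- jigger: steel double jigger, 43 mm wide, 76 mm high, standing on the station's -y side; leave alone. Origin: centre of its underside
- tumbler: glass tumbler, 64 mm wide, 84 mm high, standing on the station's -y side; leave alone. Origin: centre of its underside

How it is judged:
On the way, in this order (a step that is already met when the one before it is completed fails the run):
1. the cover stands upright (80 to 103 degrees), the cap still tight on the jar (value of joint cover between 1.4 and 1.8 rad and z of cap in the frame of jar below 0.088 m and x of cap_dot in the frame of jar above 0.014 m), for 0.2 s.
2. the cap has been turned until its threads let go, the jar still down in its well (x of cap_dot in the frame of jar below 0.0105 m and y of cap_dot in the frame of jar above 0.01 m and horizontal distance between cap and jar below 0.006 m and z of jar in the frame of caddy below 0.014 m), for 0.05 s.
At the end, for the whole second after the job is handed in: The cover stands between 80 and 103 degrees. The fingers hold the cap still, level within 10 degrees, its lower rim 8 to 40 mm above the jar's mouth (96 mm above the jar's underside) and within 15 mm of the jar's axis, touching the jar nowhere. The jar stands upright on the floor of its square well (value of joint cover between 1.4 and 1.8 rad and z of cap in the frame of jar between 0.104 and 0.136 m and horizontal distance between cap and jar below 0.015 m and angle between cap's own z axis and vertical below 0.17 rad and contact force between the fingers and cap above 1 N and contact force between cap and jar below 0.05 N and linear speed of cap below 0.02 m/s and z of jar in the frame of caddy below 0.012 m and angle between jar's own z axis and vertical below 0.07 rad and horizontal distance between jar and caddy below 0.065 m); the arm keeps its last pose, push and grip.
It fails at once if the cover is folded back towards the glasses (beyond 112 degrees) (value of joint cover above 1.95 rad).
It fails at once if the jar is pulled up in its well by more than 8 mm or tipped (z of jar in the frame of caddy above 0.016 m or angle between jar's own z axis and vertical above 0.15 rad).
It fails at once if the cap is turned far on after it came free, into the next threads (beyond about 97 degrees from tight) (x of cap_dot in the frame of jar below -0.0022 m and z of cap in the frame of jar below 0.094 m).
It fails at once if a glass or the jigger is shifted by more than 3 cm or tipped (distance of any of wine_glass, goblet, jigger, tumbler from where it was at the start of the episode above 0.03 m or angle between any of wine_glass, goblet, jigger, tumbler's own z axis and vertical above 0.4 rad).
It also fails if it takes over 58 s, if anything falls off the work surface, if the arm or the gripper's body presses on something with over 40 N, if the wrist force passes 120 N, or if a joint passes its speed limit or range.

## Working session

There is one attempt and no reset: what is moved stays moved. The work goes in short steps, Python scripts to look and compute and a shell command to move; the robot and the scene stay as the last step left them, time stands still between calls to the robot, and variables do not carry over. Pictures are saved under pics/ and viewed, about 8 in all and at most 12, crops included, and the job is handed in when it is done.

```bash
mkdir -p pics; ls
cat > h.py <<'E'
import numpy as np, cv2
from bench import r, viewer, job, models
def proj(p,X):
    X=np.atleast_2d(X); T=np.array(p["camera_from_world"]); c=X@T[:3,:3].T+T[:3,3]
    return np.c_[p["fx"]*c[:,0]/c[:,2]+p["cx"],p["fy"]*c[:,1]/c[:,2]+p["cy"]]
def atz(p,uv,z):
    T=np.array(p["camera_from_world"]); R=T[:3,:3]; o=-R.T@T[:3,3]
    d=R.T@np.array([(uv[0]-p["cx"])/p["fx"],(uv[1]-p["cy"])/p["fy"],1]); return o+d*(z-o[2])/d[2]
E
python3 - <<'E'
from h import *
for n in("scene","top"):
    p=viewer.capture(n); cv2.imwrite(f"pics/{n}0.png",p["frame"])
    T=np.array(p["camera_from_world"]); print(n,-T[:3,:3].T@T[:3,3],T[2,:3],p["fx"])
    for k in("caddy","cover_bar","cover","jar","cap","cap_dot","wine_glass","goblet","jigger","tumbler","cover_hinge"):
        try: m=models.masks_of(p,k)
        except Exception as e: print(k,e);continue
        for q in m[:2]:
            ys,xs=np.where(q["mask"]); print(k,round(q["score"],2),q["uv"],xs.min(),xs.max(),ys.min(),ys.max(),len(xs), atz(p,q["uv"],.1).round(3))
print(r.get_state())
E
```

```text
pics
scene [ 0.35032117 -0.94204588  0.76092558] [ 0.13655116  0.79963428 -0.58475533] 390.5219618609469
caddy 0.86 [329.5, 218.6] 289 367 176 265 5178 [ 0.514 -0.135  0.1  ]
cover_bar 0.9 [328.2, 205.3] 289 365 176 242 3634 [ 0.523 -0.076  0.1  ]
cover 0.93 [327.0, 207.7] 289 366 176 243 3688 [ 0.517 -0.086  0.1  ]
jar 0.4 [337.1, 237.4] 337 344 237 239 14 [ 0.518 -0.214  0.1  ]
cap_dot 0.57 [328.8, 218.5] 289 366 176 264 5049 [ 0.513 -0.134  0.1  ]
wine_glass 0.88 [281.4, 162.0] 274 291 145 195 533 [0.419 0.194 0.1  ]
goblet 0.66 [314.7, 169.1] 308 323 155 178 311 [0.52  0.125 0.1  ]
jigger 0.59 [346.9, 292.8] 340 357 273 307 495 [ 0.499 -0.394  0.1  ]
tumbler 0.61 [381.9, 275.2] 370 397 253 293 938 [ 0.588 -0.36   0.1  ]
cover_hinge 0.95 [329.3, 217.2] 289 366 176 264 5156 [ 0.515 -0.129  0.1  ]
top [ 0.31817149 -0.07140585  1.42282857] [ 0.14724813  0.022009   -0.98885469] 489.0308836809457
cover 0.9 [328.5, 210.6] 284 369 174 244 4511 [ 0.51  -0.085  0.1  ]
cap 0.62 [328.1, 211.8] 284 370 175 244 4615 [ 0.507 -0.084  0.1  ]
wine_glass 0.67 [236.3, 244.1] 223 252 233 255 533 [0.4
[... 285 characters left out ...]
0.081  0.1  ]
{'time': 1.2, 'joints': array([-1.24120591e+00,  2.16867469e-01,  1.61340544e+00,  8.48342243e-06,
        1.31130789e+00, -1.12184266e-01]), 'dq': array([-8.40791153e-05,  6.02101822e-04, -7.13741724e-04,  6.69671025e-05,
       -7.43397826e-04,  1.83457348e-03]), 'tau': array([-1.52593782e-05, -3.96893871e+01, -3.04250836e+01, -6.23760320e-05,
        8.64438171e-04, -1.87708430e-06]), 'ee_pos': array([ 0.26724914, -0.5649898 ,  0.24531761]), 'orientation': array([5.44504958e-06, 9.75703660e-01, 2.19094428e-01, 4.71828866e-06]), 'force': array([ 0.13726698, -0.43302649, -0.15302495]), 'ft_torque': array([ 0.01926526, -0.02089013,  0.03575243]), 'opening': 0.08502576590658678}
```

Run:
```python
import cv2,numpy as np
a=cv2.imread("pics/scene0.png")[135:315,260:410]; b=cv2.imread("pics/top0.png")[150:280,210:440]
a=cv2.resize(a,None,fx=3.3,fy=3.3,interpolation=cv2.INTER_CUBIC);cv2.imwrite("pics/a.png",a)
b=cv2.resize(b,None,fx=3.4,fy=3.4,interpolation=cv2.INTER_CUBIC);cv2.imwrite("pics/b.png",b)
```

```text
(no output)
```

View pics/a.png

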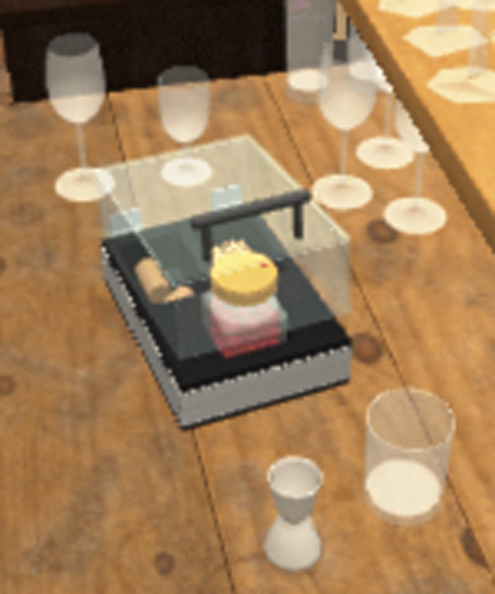

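View pics/b.png

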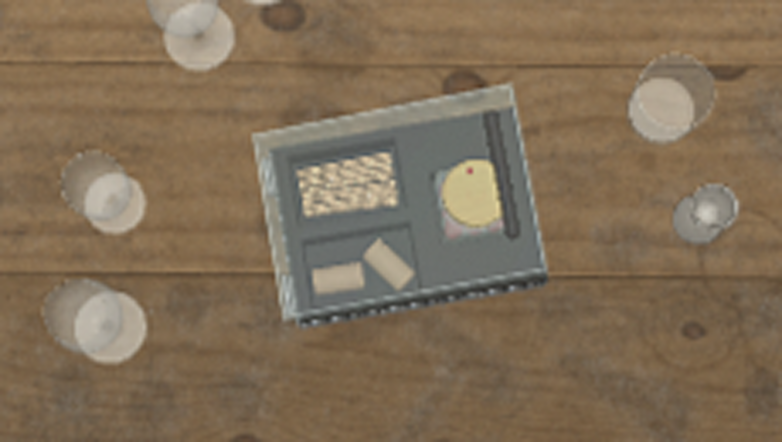

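The scene view shows the shut (or slightly open) clear cover with its bar at about (319,202)-(353,195) and the cap under it. In the top view the bar runs (354,183)-(361,220), with the dot at (348,200). Next I fit the station's pose.

```bash
cat > fit.py <<'E'
from h import *
from scipy.optimize import least_squares
def Rz(a): c,s=np.cos(a),np.sin(a); return np.array([[c,-s,0],[s,c,0],[0,0,1]])
def bar(q,dx=0):
    y,z=-.190,.107; c,s=np.cos(-q),np.sin(-q)
    return np.array([dx,.105+c*y-s*z,.051+s*y+c*z])
def W(x,P): return Rz(x[2])@np.array(P)+[x[0],x[1],0]
E
cat > f1.py <<'E'
from fit import *
S=viewer.capture("scene"); T=viewer.capture("top")
def obs(x):
    dot=lambda: np.array([.0185*np.cos(x[4]),-.055+.0185*np.sin(x[4]),.107])
    B=lambda d: bar(x[3],d)
    s=[((183,428),(-.075,-.105,0)),((349,382),(.075,-.105,0)),((104,243),(-.075,.105,.05)),((181,388),(-.075,-.105,.05)),((350,343),(.075,-.105,.05)),((195,222),B(-.045)),((308,197),B(.045)),((264,266),dot())]
    t=[((491,113),B(.045)),((513,237),B(-.045)),((470,171),dot()),((470,193),(0,-.055,.107)),((547,284),(-.075,-.105,.05)),((300,322),(-.075,.105,.05))]
    out=[]
    for p,l,f,o in((S,s,3.3,(260,135)),(T,t,3.4,(210,150))):
        for uv,P in l: out.append(proj(p,W(x,P))[0]-((np.array(uv)+.5)/f-.5+o))
    return np.array(out)
f=least_squares(lambda x:obs(x).ravel(),[.51,-.1,.17,.1,.1],loss="soft_l1")
print(f.x.round(4)); print(obs(f.x).round(1).tolist())
x=f.x
for q in(x[3],.3,.8,1.2,1.57): print(q,W(x,bar(q)).round(4))
print("hinge",W(x,(0,.105,.051)),"jar",W(x,(0,-.055,.107)))
for n,z in(("wine_glass",0),("goblet",0)):
    m=models.masks_of(S,n)
    for q in m: ys,xs=np.where(q["mask"]); print(n,q["score"],atz(S,(xs.mean(),ys.max()-4),0).round(3))
E
python3 f1.py
```

```text
[ 0.5138 -0.0878  0.1762  0.1249  0.0959]
[[-0.5, 1.8], [-0.4, 1.3], [-0.9, -0.6], [-0.4, 0.4], [0.2, -0.4], [0.3, 0.5], [-1.2, 0.1], [-0.2, 0.4], [-0.4, 0.4], [-0.6, -2.0], [-0.3, -0.7], [1.5, -0.7], [0.0, -1.4], [-1.0, -0.1]]
0.12491224731228438 [ 0.5261 -0.1569  0.1808]
0.3 [ 0.5217 -0.132   0.2094]
0.8 [ 0.5051 -0.0392  0.2618]
1.2 [0.49   0.046  0.2669]
1.57 [0.4766 0.1208 0.2411]
hinge [0.49538117 0.01557314 0.051     ] jar [ 0.52343239 -0.1419487   0.107     ]
wine_glass 0.66 [0.412 0.163 0.   ]
goblet 0.58 [0.544 0.259 0.   ]
```

```bash
cat >> h.py <<'E'
from scipy.spatial.transform import Rotation as Ro
def cur():
    s=r.get_state(); q=s["orientation"]; return s,Ro.from_quat([q[1],q[2],q[3],q[0]])
def down(yaw,tilt=0):
    "tool down, tool x at yaw; tilt (rad) about world direction of tool x"
    c,s=np.cos(yaw),np.sin(yaw); R=Ro.from_matrix([[c,s,0],[s,-c,0],[0,0,-1]])
    return Ro.from_rotvec(tilt*np.array([c,s,0]))*R
def delta(p,R,R0=None,p0=None):
    s,Rc=cur(); R0=R0 or Rc; p0=s["ee_pos"] if p0 is None else p0
    print("lin",(R0.inv().apply(np.array(p)-p0)*1e3).round(1),"rot",(R0.inv()*R).as_rotvec(degrees=True).round(2))
def st():
    s,R=cur(); print("t%.2f"%s["time"],s["ee_pos"].round(4),"F",s["force"].round(1),"M",s["ft_torque"].round(2),"open %.4f"%s["opening"],"j",s["joints"].round(2),"yaw",np.degrees(np.arctan2(*R.as_matrix()[[1,0],0])).round(2),"zax",R.as_matrix()[:,2].round(3))
E
python3 - <<'E'
from h import *
st(); delta((.526,-.157,.250),down(.1762))
E
```

```text
t1.40 [ 0.2673 -0.565   0.2453] F [ 0.6 -0.1 -1. ] M [-0.06 -0.01 -0.02] open 0.0854 j [-1.24  0.22  1.61 -0.    1.31 -0.11] yaw 25.31 zax [ 0. -0. -1.]
lin [ 408.3 -258.2   -4.7] rot [ 0.    0.   15.22]
```

```bash
python3 -m handwheel '{"linear":[[45,-28,-5],[90,-57,-5],[135,-85,-5],[180,-113,-5],[220,-139,-5]],"rotation":[[0,0,3],[0,0,6],[0,0,9],[0,0,12],[0,0,15.2]],"jaw":[0.6,0.2,0.2,0.2,0.2]}' 60
python3 - <<'E'
from h import *
st(); delta((.526,-.157,.250),down(.1762))
E
```

```text
time: 2.02
ee_pos: [0.4076, -0.3437, 0.2505]
orientation: [0.0, 0.996, 0.087, 0.0]
force: [0.7, 0.3, 0.3]
opening: 0.0512
t2.02 [ 0.4076 -0.3437  0.2505] F [0.7 0.3 0.3] M [-0.   -0.05  0.01] open 0.0512 j [-0.83  0.02  1.82  0.    1.3   0.56] yaw 10.02 zax [ 0.001 -0.    -1.   ]
lin [ 149.1 -163.2    0.5] rot [ 0.02 -0.03 -0.08]
```

```bash
python3 -m handwheel '{"linear":[[35,-40,0],[75,-80,0],[112,-122,0],[149,-163,0],[149,-163,0]],"rotation":[[0,0,0],[0,0,0],[0,0,0],[0,0,0],[0,0,0]],"jaw":[0.2,0.2,0.2,0.2,0.2]}'
cat > look.py <<'E'
import sys
from h import *
from fit import *
n,tag,u0,v0,u1,v1,f=sys.argv[1],sys.argv[2],*map(int,sys.argv[3:8])
p=viewer.capture(n); im=cv2.resize(p["frame"][v0:v1,u0:u1],None,fx=f,fy=f,interpolation=cv2.INTER_CUBIC)
cv2.imwrite(f"pics/{tag}.png",im); st()
E
python3 look.py scene c 270 140 410 280 4
```

```text
time: 2.65
ee_pos: [0.5263, -0.1554, 0.2505]
orientation: [-0.0, 0.996, 0.091, 0.0]
force: [-0.2, -1.6, -0.3]
opening: 0.0511
t2.70 [ 0.5253 -0.1571  0.2503] F [ 0.4 -0.5 -0.1] M [0.   0.06 0.03] open 0.0511 j [-0.42  0.05  1.79 -0.    1.3   0.97] yaw 10.33 zax [-0. -0. -1.]
```

View pics/c.png

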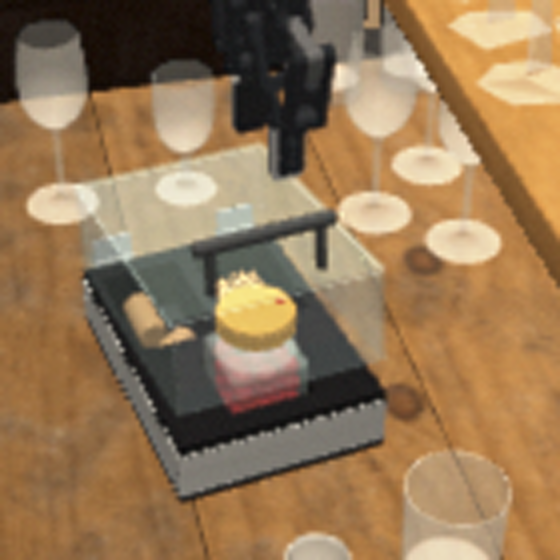

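The gripper (near tip at crop (285,175)) is above the middle of the bar, so I descend and pinch.

```bash
python3 -m handwheel '{"linear":[[0,0,30],[0,0,55],[0,0,67],[0,0,67],[0,0,67]],"rotation":[[0,0,0],[0,0,0],[0,0,0],[0,0,0],[0,0,0]],"jaw":[0.2,0.2,0.2,0.2,0.2]}' 30;  python3 -c "from h import *;st()"; python3 -m handwheel '{"linear":[[0,0,0],[0,0,0],[0,0,0],[0,0,0],[0,0,0]],"rotation":[[0,0,0],[0,0,0],[0,0,0],[0,0,0],[0,0,0]],"jaw":[-0.3,-0.6,-0.9,-1,-1]}' 30;  python3 look.py scene d 300 170 390 260 6
```

```text
time: 3.32
ee_pos: [0.5254, -0.1595, 0.1845]
orientation: [0.001, 0.996, 0.088, 0.001]
force: [0.0, -0.5, 1.1]
opening: 0.0511
t3.33 [ 0.5254 -0.1595  0.1845] F [ 0.  -0.5  1.1] M [-0.02  0.01  0.06] open 0.0511 j [-0.42  0.12  1.85 -0.    1.17  0.97] yaw 10.07 zax [ 0.002 -0.001 -1.   ]
time: 3.95
ee_pos: [0.525, -0.1583, 0.1834]
orientation: [-0.0, 0.996, 0.088, 0.0]
force: [1.3, 1.9, -0.5]
opening: 0.0092
t4.00 [ 0.525  -0.1583  0.1833] F [ 2.   1.7 -0.2] M [ 0.31 -0.27  0.02] open 0.0092 j [-0.42  0.12  1.85  0.    1.17  0.97] yaw 10.12 zax [ 0.001  0.001 -1.   ]
```

View pics/d.png

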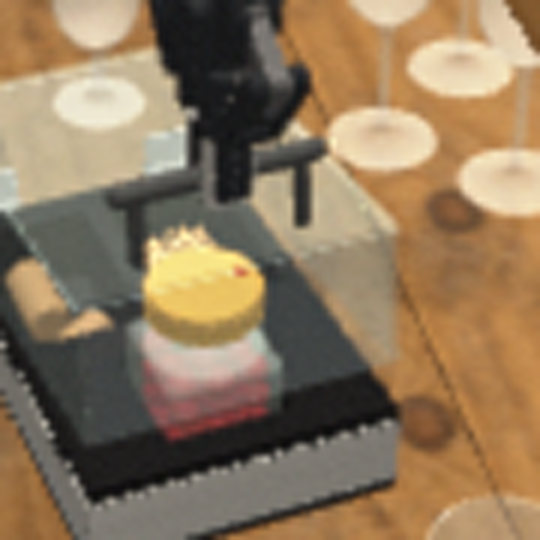

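Opening is 9.2 mm: the bar is held. Arc waypoints next.

Run:
```python
from fit import *
b0=bar(.125)
for i,q in enumerate(np.linspace(.125,1.57,16)):
    d=(bar(q)-b0)*1e3; print(i,q.round(2),"abs",-d[1:].round(0), "rel" ,-(d-(bar(.125+(i-1)//5*5*.09633)-b0)*1e3)[1:].round(1))
```

```text
0 0.12 abs [-0. -0.] rel [-40.2 -95.9]
1 0.22 abs [-13. -16.] rel [-13.3 -16.2]
2 0.32 abs [-28. -31.] rel [-28.1 -31.1]
3 0.41 abs [-44. -45.] rel [-44.3 -44.5]
4 0.51 abs [-62. -56.] rel [-61.7 -56.3]
5 0.61 abs [-80. -66.] rel [-80.1 -66.4]
6 0.7 abs [-99. -75.] rel [-19.3  -8.2]
7 0.8 abs [-119.  -81.] rel [-39.3 -14.6]
8 0.9 abs [-140.  -85.] rel [-59.9 -19. ]
9 0.99 abs [-161.  -88.] rel [-80.7 -21.4]
10 1.09 abs [-182.  -88.] rel [-101.7  -21.7]
11 1.18 abs [-203.  -86.] rel [-20.9   1.6]
12 1.28 abs [-223.  -83.] rel [-41.6   5.3]
13 1.38 abs [-244.  -77.] rel [-61.8  10.9]
14 1.47 abs [-263.  -70.] rel [-81.4  18.5]
15 1.57 abs [-282.  -60.] rel [-100.2   27.9]
```

```bash
python3 -m handwheel '{"linear":[[0,-13.3,-16.2],[0,-28.1,-31.1],[0,-44.3,-44.5],[0,-61.7,-56.3],[0,-80.1,-66.4]],"rotation":[[0,0,0],[0,0,0],[0,0,0],[0,0,0],[0,0,0]],"jaw":[-1,-1,-1,-1,-1]}';  python3 - <<'E'
from fit import *
st()
s=viewer.capture("scene")
print([ (k["score"],k["uv"],np.where(k["mask"])[0].min()) for k in models.masks_of(s,"cover")])
E
```

```text
time: 4.62
ee_pos: [0.5108, -0.0807, 0.2524]
orientation: [0.003, 0.996, 0.088, 0.001]
force: [1.4, -5.3, -0.1]
opening: 0.0095
t4.62 [ 0.5108 -0.0807  0.2524] F [ 1.4 -5.3 -0.1] M [-1.04 -0.24  0.05] open 0.0095 j [-0.29 -0.02  1.86 -0.    1.3   1.11] yaw 10.13 zax [ 0.002 -0.005 -1.   ]
[(0.96, [325.5, 188.5], np.int64(157))]
```

```bash
python3 -m handwheel '{"linear":[[0,-19.3,-8.2],[0,-39.3,-14.6],[0,-59.9,-19],[0,-80.7,-21.4],[0,-101.7,-21.7]],"rotation":[[0,0,0],[0,0,0],[0,0,0],[0,0,0],[0,0,0]],"jaw":[-1,-1,-1,-1,-1]}';  python3 -c "from h import *;st()"
```

```text
time: 5.35
ee_pos: [0.4927, 0.0201, 0.2746]
orientation: [0.002, 0.996, 0.088, 0.001]
force: [-1.9, -3.7, 7.7]
opening: 0.0094
t5.35 [0.4927 0.0201 0.2746] F [-1.9 -3.7  7.7] M [-0.89  0.18  0.06] open 0.0094 j [-0.1  -0.09  1.89 -0.    1.35  1.29] yaw 10.13 zax [ 0.001 -0.003 -1.   ]
```

```bash
python3 -m handwheel '{"linear":[[0,-20.9,1],[0,-41.6,4],[0,-61.8,9],[0,-81.4,16],[0,-99,25]],"rotation":[[0,0,0],[0,0,0],[0,0,0],[0,0,0],[0,0,0]],"jaw":[-1,-1,-1,-1,-1]}';  python3 look.py scene e 270 100 390 250 4
```

```text
time: 5.98
ee_pos: [0.4747, 0.1189, 0.2473]
orientation: [-0.0, 0.996, 0.088, -0.0]
force: [-1.8, -1.3, 5.7]
opening: 0.0094
t6.03 [0.4742 0.121  0.2458] F [-0.   3.3  4.1] M [ 0.5  -0.04 -0.05] open 0.0093 j [ 0.1  -0.08  1.92  0.    1.3   1.5 ] yaw 10.17 zax [-0.001  0.004 -1.   ]
```

View pics/e.png

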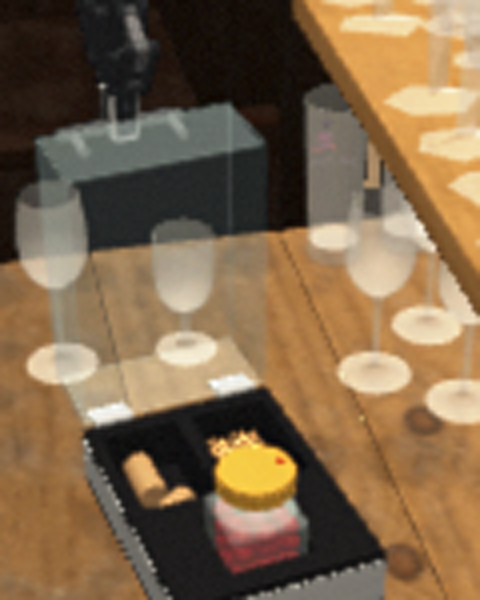

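The cover stands upright, with the bar in the fingers at crop (120,130). I open a little and go straight up.

```bash
python3 -m handwheel '{"linear":[[0,0,0],[0,0,0],[0,0,0],[0,0,-20],[0,0,-45]],"rotation":[[0,0,0],[0,0,0],[0,0,0],[0,0,0],[0,0,0]],"jaw":[-0.45,-0.45,-0.45,-0.45,-0.45]}';  python3 -m handwheel '{"linear":[[0,0,-35],[0,0,-45],[0,50,-45],[0,100,-45],[0,155,-45]],"rotation":[[0,0,0],[0,0,0],[0,0,0],[0,0,0],[0,0,0]],"jaw":[-0.45,-0.45,-0.45,-0.45,-0.45]}'
python3 - <<'E'
from fit import *
st()
for n in("scene","top"):
    p=viewer.capture(n); cv2.imwrite(f"pics/{n}1.png",p["frame"])
    for k in("cap","cap_dot","jar","cover","caddy"):
        for q in models.masks_of(p,k)[:1]:
            ys,xs=np.where(q["mask"]); print(n,k,round(q["score"],2),q["uv"],xs.min(),xs.max(),ys.min(),ys.max(),len(xs), atz(p,q["uv"],.107).round(4))
cv2.imwrite("pics/f.png",cv2.resize(cv2.imread("pics/top1.png")[150:270,220:420],None,fx=4,fy=4,interpolation=cv2.INTER_CUBIC))
E
```

```text
time: 6.65
ee_pos: [0.4749, 0.1172, 0.2909]
orientation: [-0.0, 0.996, 0.088, -0.001]
force: [1.0, 0.6, 1.1]
opening: 0.0236
time: 7.28
ee_pos: [0.5023, -0.0361, 0.3352]
orientation: [-0.0, 0.996, 0.088, -0.001]
force: [1.1, -0.1, 0.5]
opening: 0.0236
t7.28 [ 0.5023 -0.0361  0.3352] F [ 1.1 -0.1  0.5] M [-0.01 -0.01 -0.05] open 0.0236 j [-0.21 -0.11  1.79  0.    1.47  1.18] yaw 10.15 zax [-0.001  0.001 -1.   ]
scene cap 0.7 [331.8, 219.3] 325 343 212 227 250 [ 0.5179 -0.1478  0.107 ]
scene cap_dot 0.61 [336.1, 220.7] 324 343 211 227 273 [ 0.5278 -0.156   0.107 ]
scene jar 0.53 [332.8, 233.6] 321 346 224 242 342 [ 0.5083 -0.205   0.107 ]
scene cover 0.88 [308.6, 163.6] 278 336 125 205 3907 [0.5043 0.1519 0.107 ]
scene caddy 0.87 [313.4, 188.6] 278 366 125 265 6872 [0.4948 0.0056 0.107 ]
top cap 0.88 [350.9, 210.1] 340 359 197 216 321 [ 0.5113 -0.146   0.107 ]
top cap_dot 0.79 [348.1, 207.5] 340 359 198 216 290 [ 0.5184 -0.1384  0.107 ]
top jar 0.45 [344.6, 217.8] 337 360 201 221 136 [ 0.4901 -0.1289  0.107 ]
top cover 0.7 [277.3, 219.5] 240 295 182 242 1259 [0.484  0.0537 0.107 ]
top caddy 0.75 [308.0, 222.7] 240 370 181 243 3583 [ 0.4759 -0.0298  0.107 ]
```

View pics/f.png

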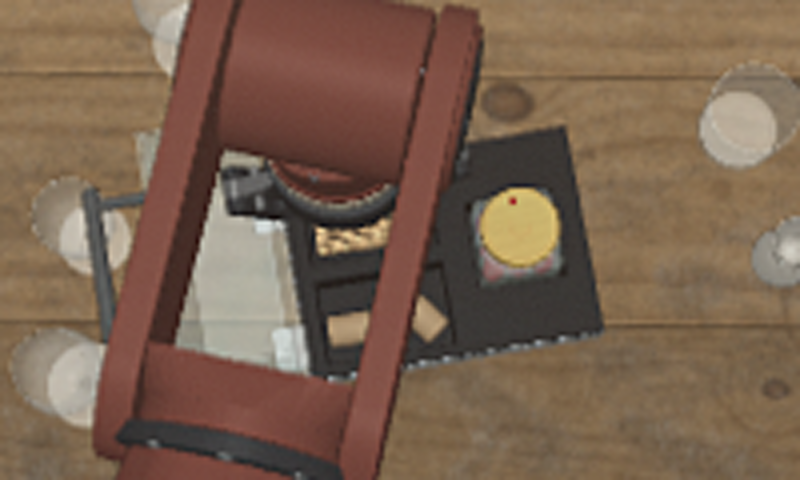

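Top view: the cover is up, with the cap disc clear at crop (519,228) and the dot at (513,201). I refine the cap by colour.

Run:
```python
from fit import *
def blob(p,box,lo,hi,z,refl=0):
    u0,v0,u1,v1=box; im=cv2.resize(p["frame"][v0:v1,u0:u1],None,fx=4,fy=4,interpolation=cv2.INTER_CUBIC)
    h=cv2.cvtColor(im,cv2.COLOR_BGR2HSV); m=cv2.inRange(h,lo,hi)
    if refl: m|=cv2.inRange(h,(172,)+lo[1:],(179,255,255))
    n,l,s,c=cv2.connectedComponentsWithStats(m); i=1+s[1:,4].argmax()
    g=lambda q:((np.array(q)+.5)/4-.5+[u0,v0])
    cn=max(cv2.findContours((l==i).astype('u1'),0,1)[0],key=len)
    print(s[i],g(c[i]),atz(p,g(c[i]),z).round(4)); 
    if len(cn)>5 and not refl: (c2,ax,an)=cv2.fitEllipse(cv2.convexHull(cn)); print(" ell",g(c2),np.array(ax)/4,atz(p,g(c2),z).round(4))
T=viewer.capture("top"); S=viewer.capture("scene")
blob(T,(330,190,370,230),(18,70,110),(35,255,255),.107)
blob(T,(340,192,358,208),(0,110,80),(9,255,255),.107,1)
blob(S,(318,206,350,232),(18,90,110),(35,255,255),.100)
blob(S,(330,208,346,222),(0,110,80),(9,255,255),.107,1)
for x in[(.5138,-.0878,.1762)]:
    for p in(T,S): print(proj(p,[W(x,(0,-.055,.107)),W(x,(.0185*np.cos(.096),-.055+.0185*np.sin(.096),.107))]).round(1).tolist())
```

```text
[  40   28   81   81 5066] [349.57742795 206.50927754] [ 0.5211 -0.1424  0.107 ]
 ell [349.54130936 206.39230156] [20.24737167 20.3843689 ] [ 0.5214 -0.1423  0.107 ]
[30 30  6  7 31] [347.79435484 199.85080645] [ 0.5394 -0.1375  0.107 ]
[  23   11   82   77 4645] [333.09814316 218.39491389] [ 0.524  -0.1362  0.1   ]
 ell [332.82814503 217.86685467] [18.81789398 22.70094299] [ 0.5237 -0.1338  0.1   ]
[38 28  4  3  9] [339.45833333 214.84722222] [ 0.5421 -0.1334  0.107 ]
[[349.4, 205.7], [347.6, 199.2]]
[[333.4, 217.7], [339.4, 215.7]]
```

Run:
```python
from h import *
print(r.tcp_to_tips); st(); delta((.522,-.142,.170),down(.1762))
```

```text
0.014
t7.97 [ 0.5027 -0.0342  0.3365] F [-0.   0.1  1.2] M [-0.06  0.    0.01] open 0.0234 j [-0.21 -0.11  1.78 -0.    1.47  1.19] yaw 10.17 zax [ 0. -0. -1.]
lin [ -0.  109.5 166.5] rot [ 0.01 -0.01  0.08]
```

```bash
python3 -m handwheel '{"linear":[[0,40,20],[0,80,60],[0,109.5,110],[0,109.5,150],[0,109.5,166]],"rotation":[[0,0,0],[0,0,0],[0,0,0],[0,0,0],[0,0,0]],"jaw":[1,1,1,1,1]}'; python3 -m handwheel '{"linear":[[0,0,0],[0,0,0],[0,0,10],[0,0,20],[0,0,30]],"rotation":[[0,0,0],[0,0,0],[0,0,0],[0,0,0],[0,0,0]],"jaw":[1,1,1,1,1]}';python3 look.py scene g 290 170 370 260 6; python3 -c "
from h import *
delta((.522,-.142,.100),down(.1762))"
```

```text
time: 8.6
ee_pos: [0.52, -0.142, 0.1673]
orientation: [-0.001, 0.996, 0.088, -0.002]
force: [-0.3, 0.2, 0.6]
opening: 0.0852
time: 9.22
ee_pos: [0.5218, -0.1425, 0.1398]
orientation: [-0.0, 0.996, 0.088, -0.0]
force: [0.1, -0.7, -0.2]
opening: 0.0857
t9.28 [ 0.5206 -0.1421  0.138 ] F [ 0.1  0.7 -0.6] M [0.01 0.01 0.02] open 0.0853 j [-0.4   0.16  1.9  -0.    1.09  1.  ] yaw 10.12 zax [-0.003  0.001 -1.   ]
lin [ 1.5  0.3 38. ] rot [-0.1   0.15  0.02]
```

View pics/g.png

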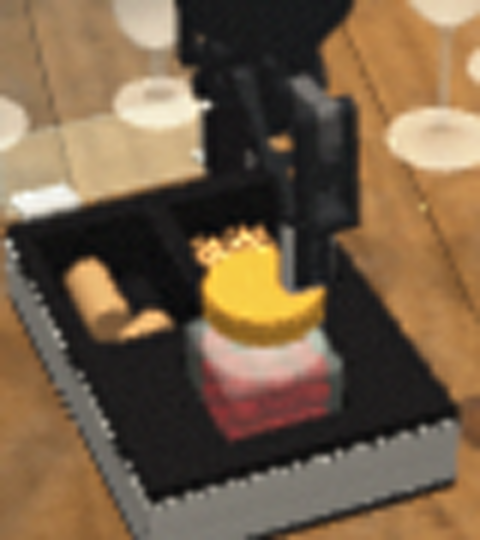

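```bash
python3 -c "
from h import *
S=viewer.capture('scene');s,R=cur()
for z in(.0,.005,.014): print(z,proj(S,s['ee_pos']+R.apply([0,.0425,z])),proj(S,s['ee_pos']+R.apply([0,.057,z])))"
```

```text
0.0 [[338.59592995 217.87213044]] [[340.84587721 221.21301139]]
0.005 [[338.57491893 219.40200624]] [[340.81795471 222.7501112 ]]
0.014 [[338.53740821 222.13327588]] [[340.76810956 225.49402584]]
```

```bash
python3 -m handwheel '{"linear":[[0,0,10],[0,0,20],[0,0,30],[0,0,40],[0,0,40]],"rotation":[[0,0,0],[0,0,0],[0,0,0],[0,0,0],[0,0,0]],"jaw":[1,1,1,1,1]}' 60;python3 -c "from h import *;st()"; python3 -m handwheel '{"linear":[[0,0,0],[0,0,0],[0,0,0],[0,0,0],[0,0,0]],"rotation":[[0,0,0],[0,0,0],[0,0,0],[0,0,0],[0,0,0]],"jaw":[0.6,0.4,0.2,-0.2,-0.2]}' 60;python3 -c "from h import *;st()"
```

```text
time: 9.95
ee_pos: [0.5209, -0.1422, 0.099]
orientation: [-0.001, 0.996, 0.088, -0.001]
force: [-0.2, -0.4, 0.0]
opening: 0.0855
t9.95 [ 0.5209 -0.1422  0.099 ] F [-0.2 -0.4  0. ] M [0.02 0.01 0.03] open 0.0855 j [-0.4   0.21  1.92 -0.    1.01  1.  ] yaw 10.11 zax [-0.003  0.001 -1.   ]
time: 10.58
ee_pos: [0.5224, -0.1425, 0.1014]
orientation: [0.0, 0.996, 0.088, 0.0]
force: [-0.7, 1.7, 5.0]
opening: 0.0524
t10.57 [ 0.5224 -0.1425  0.1014] F [-0.7  1.7  5. ] M [0.29 0.24 0.  ] open 0.0524 j [-0.4   0.21  1.92  0.    1.01  1.  ] yaw 10.11 zax [ 0.001  0.    -1.   ]
```

```bash
python3 -m handwheel '{"linear":[[0,0,-0.2],[0,0,-0.4],[0,0,-0.6],[0,0,-0.8],[0,0,-1]],"rotation":[[0,0,-7],[0,0,-14],[0,0,-21],[0,0,-28],[0,0,-35]],"jaw":[-0.2,-0.2,-0.2,-0.2,-0.2]}' 60
cat > dot.py <<'E'
from h import *
st()
T=viewer.capture("top");S=viewer.capture("scene")
for p,nm,(u0,v0,u1,v1) in((T,"top",(335,190,365,222)),(S,"scene",(316,202,350,232))):
    im=cv2.resize(p["frame"][v0:v1,u0:u1],None,fx=8,fy=8,interpolation=cv2.INTER_CUBIC); h=cv2.cvtColor(im,cv2.COLOR_BGR2HSV)
    m=cv2.inRange(h,(0,130,80),(9,255,255))|cv2.inRange(h,(172,130,80),(179,255,255))
    n,l,s,c=cv2.connectedComponentsWithStats(m)
    for i in range(1,n):
        g=(c[i]+.5)/8-.5+[u0,v0]; X=atz(p,g,.109); d=X[:2]-[.5222,-.142]
        print(nm,s[i,4],g.round(1),X.round(4),"R%.4f ang-yaw %.3f"%(np.hypot(*d),np.arctan2(d[1],d[0])-.176))
    cv2.imwrite(f"pics/dot_{nm}.png",im)
a=cv2.imread("pics/dot_top.png");b=cv2.imread("pics/dot_scene.png");b=cv2.resize(b,None,fx=a.shape[0]/b.shape[0],fy=a.shape[0]/b.shape[0]);cv2.imwrite("pics/dots.png",np.hstack([a,b]))
E
python3 dot.py
```

```text
time: 11.2
ee_pos: [0.5228, -0.1421, 0.1021]
orientation: [-0.0, 0.923, 0.385, 0.001]
force: [0.2, 3.5, 3.0]
opening: 0.0522
t11.20 [ 0.5228 -0.1421  0.1021] F [0.2 3.5 3. ] M [ 0.45 -0.07 -0.17] open 0.0522 j [-0.4   0.21  1.92  0.    1.01  0.38] yaw 45.26 zax [ 0.002  0.001 -1.   ]
top 31 [338.9 189.8] [ 0.5667 -0.1131  0.109 ] R0.0530 ang-yaw 0.400
top 1 [349.1 190.8] [ 0.5641 -0.1409  0.109 ] R0.0419 ang-yaw -0.150
top 10 [339. 192.] [ 0.5608 -0.1134  0.109 ] R0.0480 ang-yaw 0.462
top 12 [349.5 192.8] [ 0.5586 -0.1421  0.109 ] R0.0364 ang-yaw -0.179
top 17 [353.9 194. ] [ 0.5554 -0.1541  0.109 ] R0.0353 ang-yaw -0.525
top 1 [351.2 194.3] [ 0.5545 -0.1467  0.109 ] R0.0326 ang-yaw -0.320
top 2 [336.4 194.7] [ 0.5532 -0.1064  0.109 ] R0.0472 ang-yaw 0.680
top 18 [350.9 194.9] [ 0.5528 -0.1459  0.109 ] R0.0309 ang-yaw -0.303
top 1 [342.1 194.9] [ 0.5526 -0.1218  0.109 ] R0.0364 ang-yaw 0.410
top 1 [347.2 194.9] [ 0.5527 -0.1358  0.109 ] R0.0311 ang-yaw 0.025
top 3 [339.8 195.6] [ 0.5507 -0.1157  0.109 ] R0.0387 ang-yaw 0.569
top 1 [340.2 195.8] [ 0.5501 -0.1167  0.109 ] R0.0376 ang-y
[... 2150 characters left out ...]
.926
top 164 [354.2 207.8] [ 0.5173 -0.1548  0.109 ] R0.0137 ang-yaw -2.112
top 1 [357.1 208.1] [ 0.5167 -0.1625  0.109 ] R0.0213 ang-yaw -2.009
top 358 [336.6 217.6] [ 0.4903 -0.1071  0.109 ] R0.0473 ang-yaw 2.135
top 495 [342.  219.8] [ 0.4844 -0.1218  0.109 ] R0.0428 ang-yaw 2.475
top 8 [337.3 221.2] [ 0.4803 -0.109   0.109 ] R0.0533 ang-yaw 2.298
top 42 [345.9 221.2] [ 0.4804 -0.1322  0.109 ] R0.0429 ang-yaw 2.736
top 3 [336.9 221.3] [ 0.4801 -0.1081  0.109 ] R0.0541 ang-yaw 2.288
top 3 [345.  221.4] [ 0.4801 -0.1298  0.109 ] R0.0438 ang-yaw 2.684
scene 21 [336.9 212.8] [ 0.5367 -0.1257  0.109 ] R0.0219 ang-yaw 0.667
scene 67 [323.9 231.1] [ 0.4877 -0.1928  0.109 ] R0.0614 ang-yaw -2.343
```

The scene camera has the dot near 0.6-0.7 rad, so the cap is turning with the fingers. I go on.

```bash
python3 -m handwheel '{"linear":[[0,0,-0.2],[0,0,-0.4],[0,0,-0.6],[0,0,-0.8],[0,0,-1]],"rotation":[[0,0,-7],[0,0,-14],[0,0,-21],[0,0,-28],[0,0,-32]],"jaw":[-0.2,-0.2,-0.2,-0.2,-0.2]}' 60; sed -i 's/in((T,"top",(335,190,365,222)),(S/in((S/; s/^a=.*//' dot.py; python3 dot.py
```

```text
time: 11.92
ee_pos: [0.5228, -0.1427, 0.1038]
orientation: [0.001, 0.782, 0.623, 0.001]
force: [-0.5, 1.5, 7.3]
opening: 0.0523
t11.93 [ 0.5228 -0.1427  0.1038] F [-0.5  1.5  7.3] M [ 0.32  0.16 -0.09] open 0.0523 j [-0.4   0.21  1.91  0.    1.02 -0.17] yaw 77.1 zax [ 0.002 -0.    -1.   ]Traceback (most recent call last):
  File "dot.py", line 4, in <module>
    for p,nm,(u0,v0,u1,v1) in((S,"scene",(316,202,350,232))):
        ^^^^^^^^^^^^^^^^^^
ValueError: too many values to unpack (expected 3)
```

View pics/dot_scene.png

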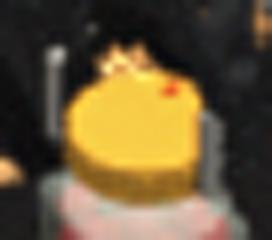

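That view is the earlier picture (dot at crop (170,90), fingers either side of the cap). I fix the script and measure now.

```bash
sed -i 's/232))):/232)),):/' dot.py; python3 dot.py
```

```text
t12.03 [ 0.5228 -0.1428  0.1038] F [-2.3  1.8  7.5] M [0.39 0.13 0.1 ] open 0.0524 j [-0.4   0.21  1.91  0.    1.02 -0.17] yaw 77.04 zax [ 0.002 -0.    -1.   ]
scene 48 [333.3 212. ] [ 0.528 -0.12   0.109] R0.0227 ang-yaw 1.137
scene 76 [323.7 231.1] [ 0.4872 -0.1927  0.109 ] R0.0617 ang-yaw -2.351
```

View pics/dot_scene.png

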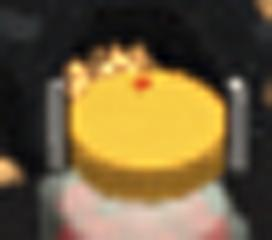

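The dot is at about 1.15-1.2 rad and the upward force has risen, as if the ring has sprung. I add a small turn for margin, then lift carefully.

```bash
python3 -m handwheel '{"linear":[[0,0,-0.3],[0,0,-0.6],[0,0,-0.6],[0,0,-0.6],[0,0,-0.6]],"rotation":[[0,0,-2.5],[0,0,-5],[0,0,-5],[0,0,-5],[0,0,-5]],"jaw":[-0.2,-0.2,-0.2,-0.2,-0.2]}' 60; python3 dot.py;  python3 -m handwheel '{"linear":[[0,0,-0.8],[0,0,-1.6],[0,0,-2.4],[0,0,-3.2],[0,0,-3.2]],"rotation":[[0,0,0],[0,0,0],[0,0,0],[0,0,0],[0,0,0]],"jaw":[-0.2,-0.2,-0.2,-0.2,-0.2]}' 60; python3 dot.py
```

```text
time: 12.75
ee_pos: [0.5225, -0.1429, 0.1038]
orientation: [0.001, 0.755, 0.656, 0.0]
force: [-0.9, 0.8, 5.5]
opening: 0.0524
t12.75 [ 0.5225 -0.1429  0.1038] F [-0.9  0.8  5.5] M [0.33 0.04 0.05] open 0.0524 j [-0.4   0.21  1.91 -0.    1.02 -0.26] yaw 81.99 zax [ 0.001 -0.001 -1.   ]
scene 27 [332.6 212.1] [ 0.5261 -0.12    0.109 ] R0.0223 ang-yaw 1.219
scene 72 [323.8 231. ] [ 0.4873 -0.1927  0.109 ] R0.0615 ang-yaw -2.349
time: 13.48
ee_pos: [0.5217, -0.1426, 0.1061]
orientation: [-0.0, 0.754, 0.657, -0.0]
force: [-0.1, 0.1, -0.9]
opening: 0.052
t13.47 [ 0.5217 -0.1426  0.1061] F [-0.1  0.1 -0.9] M [-0.03  0.01  0.01] open 0.0520 j [-0.4   0.2   1.91 -0.    1.02 -0.26] yaw 82.1 zax [-0.  0. -1.]
scene 22 [332.4 211.5] [ 0.5261 -0.1176  0.109 ] R0.0247 ang-yaw 1.236
scene 84 [323.8 231. ] [ 0.4875 -0.1926  0.109 ] R0.0614 ang-yaw -2.348
```

The force is down to about the cap's weight, so it is free. I lift 26 mm more.

```bash
python3 -m handwheel '{"linear":[[0,0,-3],[0,0,-8],[0,0,-14],[0,0,-20],[0,0,-26]],"rotation":[[0,0,0],[0,0,0],[0,0,0],[0,0,0],[0,0,0]],"jaw":[-0.2,-0.2,-0.2,-0.2,-0.2]}' 60; python3 -m handwheel '{"linear":[[0,0,0],[0,0,0],[0,0,0],[0,0,0],[0,0,0]],"rotation":[[0,0,0],[0,0,0],[0,0,0],[0,0,0],[0,0,0]],"jaw":[-0.2,-0.2,-0.2,-0.2,-0.2]}' 60; python3 look.py scene z 260 100 410 310 3
```

```text
time: 14.2
ee_pos: [0.522, -0.1426, 0.1328]
orientation: [0.0, 0.754, 0.657, 0.0]
force: [0.9, -0.2, -1.1]
opening: 0.0521
time: 14.82
ee_pos: [0.5218, -0.1425, 0.132]
orientation: [-0.0, 0.754, 0.657, -0.0]
force: [0.2, 0.5, -0.7]
opening: 0.0523
t14.88 [ 0.5219 -0.1426  0.1321] F [ 0.7 -0.2  0.6] M [ 0.04  0.03 -0.03] open 0.0519 j [-0.4   0.17  1.9   0.    1.07 -0.26] yaw 82.11 zax [-0.  0. -1.]
```

View pics/z.png

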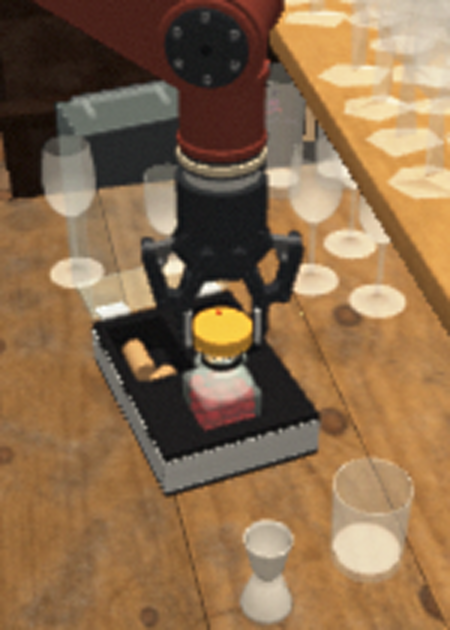

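The cap (crop (222,332)) is level above the bare neck, the jar sits in its well, the cover is upright and the glasses are in place. The force is near zero, so the jar isn't hanging from the cap. I hand in.

```bash
python3 -c "from h import *;print(job.job_done());st()"
```

```text
the job is handed in; nothing more can be done
None
the job is handed in; nothing more can be done
```

The job is handed in at about 15 s of the 58 s allowed. It reports no verdict, so what follows is from my own checks.

- **Cover:** I lifted it by its bar to about 1.57 rad and let go. It was still standing in the last picture; the angle comes from the arm's position, not a direct reading.
- **Cap:** I turned it about 72° counter-clockwise in one grip. The dot ended about 1.2 rad from the jar's x axis by the scene camera. When I began to lift, the force fell from 5.5 N to about zero, so the threads had let go.
- **End state:** The fingers hold the cap level, with its rim about 2 cm above the mouth by my calculation. The grip opening is 52 mm and the force on the tool is under 1 N, so the jar is not hanging from the cap. The last picture shows the jar in its well. The jigger and the glasses in view had not visibly moved, but the arm covered part of the goblet.

**Disagreements:** The scene camera read the dot up to about 0.1 rad less than the hand's turn implied, probably from camera error or the jar's play in the well. The arm hid the cap from the top camera during the turn, so only the scene camera could check it. The opening on the cap read about 1.6 mm under its stated 54 mm width.

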